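# Start the core ring in the permeameter's bayonet socket and hold it

## Robot

A 6-joint arm with a two-finger parallel gripper is mounted at the origin on the work surface. World frame = base frame: x ahead of the robot, y to its left, z up, the work surface at z = 0. Lengths are in m, angles in rad, forces in N, time in s.
With the tool pointing down it reaches from about 0.3 to 0.75 m from the base axis. Payload 8.5 kg.
Tool frame: the origin (TCP) lies between the finger pads; the fingertips stand 17 mm ahead of it and the grasp point (between the pads) lies 2 mm behind it; y points along the fingers, x is the direction in which the jaws open and shut, and the axes are right-handed (so a half turn about y gives the same grasp; the last joint's range is limited). The gripper opens to 88 mm and grips with 3 to 60 N. Pads are 18 mm wide; open, the fingers measure 123 mm over their backs; the gripper's body (75 mm by 187 mm) begins 45 mm behind the grasp point.
Start: joints at [-1.483, 0.381, 1.297, -0, 1.464, -0.215], TCP at [0.164, -0.525, 0.256] pointing down, gripper open.
Joint ranges: [-3.11, 3.11], [-0.89, 2.33], [0.22, 2.48], [-1.42, 4.56], [0.17, 2.85], [-2.88, 2.88]. Speed limits (rad/s): [2.39, 2.39, 3.14, 3.14, 3.14, 3.14].

## Interface

Orientations are given as a unit quaternion [x, y, z, w].
In Python, from workcell import manip gives the robot as it stands.
- The arm moves only by the tool step_arm, never from a script. Its argument "plan" is text: rows parted by semicolons, each of 7 numbers parted by spaces: the turn, a rotation vector about the tool's x, y, z in degrees, then the shift along the tool's x, y, z in mm, then the opening, from -1 (shut) to 1 (fully open), so that 0 is half open. In form: wx wy wz x y z jaw; .... A call has 1 to 5 rows; each row is the pose to reach, as a shift and turn from the pose measured when the call began, along the tool's axes at that moment; what a row does not reach only later rows make up. A row lasts 1/8 s, in which the tool goes at most 62.5 mm and 10.7 degrees, less where a joint would pass 70% of its speed; a pose out of reach is approached as far as the arm can. A call with a gripper value outside its range is refused whole. The fingers move at their own pace and stop on an object; "grip_force" is the grip in N (left out, the last holds). Time passes only in rows, so rows that repeat a pose let the fingers close. It gives the time, the measured TCP pose, the force and the opening at its end, in the units of the state.
- manip.get_obs(): the state, without advancing time (a new reading comes with each control period).
- manip.snapshot(name): name is "scene" or "top" or "wrist"; returns a dict with "img" (400x640x3 uint8, red, green, blue), "z_map" (400x640 float32, m along the optical axis (not along the pixel's ray), 0 where there is no reading), "K" (3x3 intrinsics, pixels), "rvec" (rotation vector, rad) and "tvec" (3), from world to camera coordinates, as OpenCV has them. Camera axes: x right, y down, z forward; pixel columns grow to the right and rows downward; lengths in m; the calibration is good to about 2 mm. A picture is of the moment at which its call begins.
- manip.close_job(): hands the job in, once; it reports no verdict.
The state is a dict: "time_s": time; "q": joint angles; "dq": joint speeds; "joint_efforts": joint torques, N m; "tcp_pos": TCP position; "orientation": TCP orientation; "force": force on the tool from outside, world axes, zero at the start; "ft_torque": the same for the moment, N m; "grip_width": finger opening in m.
Only numpy, scipy, OpenCV 4.12 (cv2) and the standard library are available. Lean on these libraries where they do the work, as an engineer would, in place of code of your own. Each camera call takes 0.05 s, during which the arm holds its last target.

## Task

Lower the lugged steel core ring over the spigot of the permeameter base so that its three lugs rest on the socket's lips, a little clockwise (seen from above) of the entry slots with the red dots, then turn it backward, anticlockwise, until you feel the lugs drop through the slots and the ring is down on the socket floor. Now turn it forward, clockwise, about an eighth of a turn, so that the lugs are well caught under the lips, and finish still gripping it there, started and fully down, while I fetch the spanner for the clamp screw. Do not let go of the ring above the socket, and leave the top cap, spanner and bung where they are.

Things in the scene. Friction and masses are not known exactly. Their poses are not given: they have to be found in the camera images.
- base: Round aluminium permeameter base, fixed to the bench: flange 128 mm across and 10 mm high, then a 104 mm round body with a bayonet socket in its top. Rim and lips 40 mm above the bench. Origin: centre of its underside; z up. A brass drain barb points along its +y to 94 mm from the axis, and a clamp screw at 150 degrees from +x to 65 mm, both 20 mm above the bench.
- spigot_top (a point): Centre of the flat top of the spigot (52 mm above the bench) that stands in the middle of the socket: 47 mm diameter, edge bevelled over the top 4 mm. The ring's bore goes over it with 1.5 mm clear all round.
- socket_floor (a point): Point on the base's axis at the height of the black socket floor, 27 mm above the bench; socket bore 79 mm. When its lugs drop through the slots the ring comes down from the lips (underside at 40 mm) to this floor (13 mm lower).
- slot0 (a point): Middle, at lip height, of the entry slot on the base's +x axis, 33 mm from the axis; red dot on the rim beside it. Three slots, 120 degrees apart, each open 22 degrees to either side, part three lips 5 mm thick that reach in to 30.5 mm from the axis and cover 22 to 98 degrees clockwise of a slot. A lug passes within about 8 degrees of a slot's middle.
- slot1 (a point): Likewise the slot at 120 degrees anticlockwise (seen from above) of slot0. Below each lip the space is open clockwise of the slot, up to a solid stop that halts a lug about 60 degrees clockwise of the slot's middle; anticlockwise of each slot the wall below the lip is solid.
- slot2 (a point): Likewise the slot at 240 degrees anticlockwise of slot0. A lug is wholly under its lip from 35 degrees clockwise of the slot's middle.
- core_ring: Stainless core ring standing on the bench on its lugged end: an open tube 60 mm tall, 56 mm outside, 50 mm bore, about 0.27 kg. Origin: centre of its underside; z up its axis. Three like lugs at its foot at 0, 120 and 240 degrees from its +x, each 14 mm wide, 6 mm thick, flush with the underside, reaching 37 mm from the axis. Any lug may go in any slot.
- lug0 (a point): Underside of the lug on the ring's +x axis, 33 mm from the ring's axis.
- lug1 (a point): Underside of the lug at 120 degrees (anticlockwise from above), likewise.
- lug2 (a point): Underside of the lug at 240 degrees, likewise.
- top_cap: Clear acrylic top cap with a brass nozzle, 76 mm diameter, 48 mm tall, loose on the bench; to be left alone. Origin: centre of its underside.
- spanner: Brass double-ended ring spanner, 185 mm long, 9 mm thick, lying on the bench; to be left alone. Origin: its middle, underside; x along its length.
- bung: Green rubber bung, tapered, 32 to 41 mm diameter, 32 mm tall, standing on the bench narrow end down; to be left alone. Origin: centre of its underside.
Mind the look-alikes: they are no part of the job. Several things look just like the core_ring: the one meant starts farthest from the robot's base.

How it is judged:
On the way, in this order (a step that is already met when the one before it is completed fails the run):
1. the ring sits over the spigot, lugs resting on the lips clockwise of the slots (horizontal distance between core_ring and base below 0.004 m and angle between core_ring's own z axis and vertical below 0.06 rad and z of core_ring in the frame of base between 0.0375 and 0.043 m and ((x of lug0 in the frame of base above 0.01 m and y of lug0 in the frame of base between -0.0286 and -0.0052 m) or (x of lug1 in the frame of base above 0.01 m and y of lug1 in the frame of base between -0.0286 and -0.0052 m) or (x of lug2 in the frame of base above 0.01 m and y of lug2 in the frame of base between -0.0286 and -0.0052 m))), for 0.1 s.
2. turned backward, the lugs have dropped through the slots to the socket floor (horizontal distance between core_ring and base below 0.004 m and angle between core_ring's own z axis and vertical below 0.06 rad and z of core_ring in the frame of base between 0.024 and 0.03 m and ((x of lug0 in the frame of base above 0.01 m and y of lug0 in the frame of base between -0.008 and 0.008 m) or (x of lug1 in the frame of base above 0.01 m and y of lug1 in the frame of base between -0.008 and 0.008 m) or (x of lug2 in the frame of base above 0.01 m and y of lug2 in the frame of base between -0.008 and 0.008 m))), for 0.1 s.
At the end, for the whole second after the job is handed in: The ring is fully down in the socket (underside within 3 mm of the socket floor, on the spigot's axis within 4 mm, upright), its lugs 30 degrees or more clockwise of the slots, caught under the lips, and it is still, gripped by the fingers with at least 5 N (horizontal distance between core_ring and base below 0.004 m and angle between core_ring's own z axis and vertical below 0.06 rad and z of core_ring in the frame of base between 0.024 and 0.03 m and ((x of lug0 in the frame of base above 0.01 m and y of lug0 in the frame of base between -0.031 and -0.0165 m) or (x of lug1 in the frame of base above 0.01 m and y of lug1 in the frame of base between -0.031 and -0.0165 m) or (x of lug2 in the frame of base above 0.01 m and y of lug2 in the frame of base between -0.031 and -0.0165 m)) and contact force between the fingers and core_ring above 5 N and linear speed of core_ring below 0.02 m/s); the arm keeps its last pose, push and grip.
It fails at once if the ring must not be on the lips anticlockwise of the slots (turned the wrong way) (horizontal distance between core_ring and base below 0.004 m and angle between core_ring's own z axis and vertical below 0.06 rad and z of core_ring in the frame of base between 0.0375 and 0.043 m and ((x of lug0 in the frame of base above 0.01 m and y of lug0 in the frame of base between 0.008 and 0.0253 m) or (x of lug1 in the frame of base above 0.01 m and y of lug1 in the frame of base between 0.008 and 0.0253 m) or (x of lug2 in the frame of base above 0.01 m and y of lug2 in the frame of base between 0.008 and 0.0253 m))).
It fails at once if the ring must not be let go above the socket (horizontal distance between core_ring and base below 0.05 m and z of core_ring in the frame of base above 0.046 m and contact force between the fingers and core_ring below 0.2 N).
It fails at once if the top cap must be left where it is (distance of top_cap from where it was at the start of the episode above 0.015 m or angle between top_cap's own z axis and vertical above 0.5 rad).
It fails at once if the spanner must be left where it is (distance of spanner from where it was at the start of the episode above 0.015 m or angle between spanner's own z axis and vertical above 0.5 rad).
It fails at once if the rubber bung must be left where it is (distance of bung from where it was at the start of the episode above 0.015 m or angle between bung's own z axis and vertical above 0.5 rad).
It also fails if it takes over 48 s, if anything falls off the work surface, if the arm or the gripper's body presses on something with over 40 N, if the wrist force passes 120 N, or if a joint passes its speed limit or range.

## Working session

There is one attempt and no reset: what is moved stays moved. The work goes in short steps, Python scripts to look and compute and a tool call to move; the robot and the scene stay as the last step left them, time stands still between calls to the robot, and variables do not carry over. Pictures are saved under pics/ and viewed, and the job is handed in when it is done.

Besides the shell and the picture viewer there is one more tool, called after ">>>" as name(argument=value, ...) on one line, values as JSON. step_arm: Moves the arm, as the interface text tells. Its arguments: {"type":"object","properties":{"plan":{"type":"string"},"grip_force":{"type":"number"}},"required":["plan"]}

```bash
mkdir -p pics; cat > h.py <<'E'
import numpy as np,cv2
from workcell import manip
def snap(n,f=None):
    s=manip.snapshot(n)
    if f: cv2.imwrite(f,cv2.cvtColor(s['img'],cv2.COLOR_RGB2BGR))
    return s
def cam(s):
    R,_=cv2.Rodrigues(np.array(s['rvec'],float)); return R,np.array(s['tvec'],float).reshape(3)
def ray(s,u,v,z):
    R,t=cam(s);K=np.array(s['K']);d=R.T@np.linalg.solve(K,np.array([u,v,1.]));c=-R.T@t
    return c+d*(z-c[2])/d[2]
def proj(s,P):
    R,t=cam(s);p=(R@np.asarray(P,float).T).T+t;q=(np.array(s['K'])@p.T).T
    return q[:,:2]/q[:,2:]
def cloud(s):
    R,t=cam(s);K=np.array(s['K']);Z=s['z_map'];v,u=np.mgrid[:Z.shape[0],:Z.shape[1]]
    p=np.stack([(u-K[0,2])/K[0,0]*Z,(v-K[1,2])/K[1,1]*Z,Z],-1)
    w=(p-t)@R; w[Z==0]=np.nan
    return w
E
python3 - <<'E'
from h import *
for n in('top','scene','wrist'):
    s=snap(n,f'pics/{n}0.png');R,t=cam(s);print(n,-R.T@t,s['K'][0])
print(manip.get_obs())
E
```

```text
top [ 0.42521966 -0.09115887  0.89456605] [424.09464015   0.         311.0344091 ]
scene [ 1.04597492 -0.10214609  0.72114631] [376.40213615   0.         325.87274342]
wrist [ 0.24340532 -0.49982605  0.38464235] [322.67989669   0.         321.58764943]
{'time_s': 0.15, 'q': array([-1.48331582e+00,  3.81037809e-01,  1.29798867e+00,  4.23645807e-06,
        1.46359276e+00, -2.15301710e-01]), 'dq': array([ 1.03171093e-03, -6.78536914e-04, -2.44353696e-03, -8.05664215e-05,
       -1.54855290e-03,  5.43842962e-04]), 'joint_efforts': array([ 6.73737431e-04, -4.38082802e+01, -2.24617857e+01,  7.12766172e-02,
        3.42970889e-02, -7.80080973e-05]), 'tcp_pos': array([ 0.16397938, -0.52480123,  0.25531449]), 'orientation': array([-0.56941419,  0.41911307, -0.41863584,  0.56996118]), 'force': array([-0.18380184, -0.26343756,  0.33256161]), 'ft_torque': array([-0.00457514, -0.01246994, -0.08697056]), 'grip_width': 0.08822300247272218}
```

View pics/top0.png

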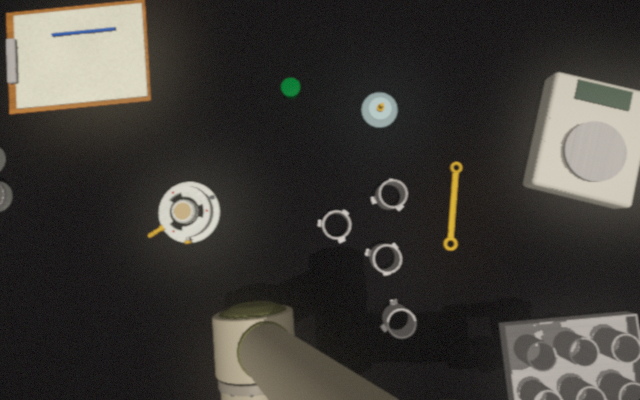

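View pics/scene0.png

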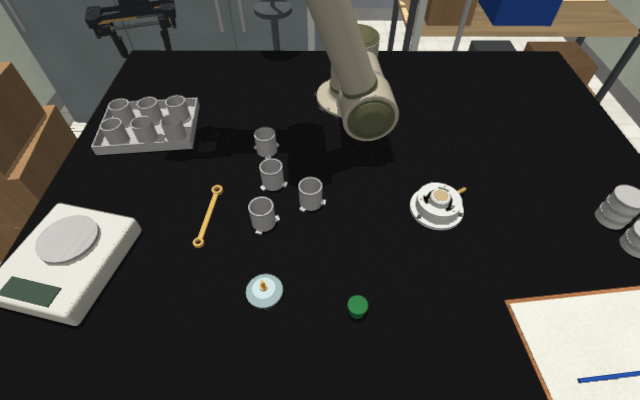

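View pics/wrist0.png

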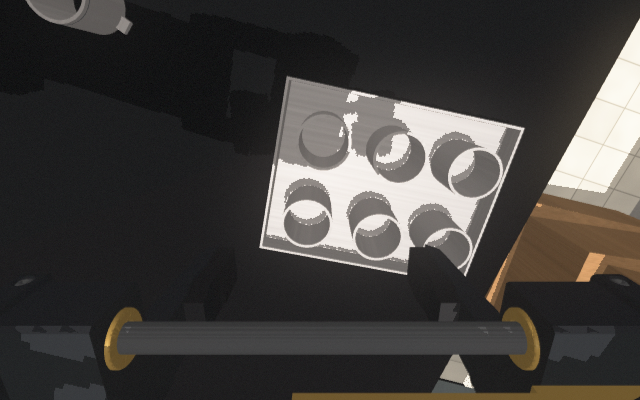

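```bash
python3 - <<'E'
from h import *
from scipy.spatial.transform import Rotation as R
o=manip.get_obs();print(R.from_quat(o['orientation']).as_matrix().round(3))
s=snap('top');w=cloud(s)
for n,(u,v) in dict(A=(392,194),B=(336,225),C=(386,258),D=(400,320)).items():
    sub=w[v-28:v+28,u-28:u+28].reshape(-1,3)
    q=sub[(sub[:,2]>.055)&(sub[:,2]<.066)]
    c=cv2.minEnclosingCircle(q[:,:2].astype(np.float32))
    print(n,len(q),c,np.hypot(*c[0]),q[:,2].max())
print(proj(s,[[0,0,0]]))
im=cv2.cvtColor(s['img'],cv2.COLOR_RGB2BGR)
cv2.imwrite('pics/ringsA.png',cv2.resize(im[150:350,290:490],None,fx=3,fy=3,interpolation=2))
cv2.imwrite('pics/baseA.png',cv2.resize(im[165:260,130:250],None,fx=6,fy=6,interpolation=2))
E
```

```text
[[ 0.298 -0.     0.955]
 [-0.955  0.001  0.298]
 [-0.001 -1.     0.   ]]
A 150 ((0.5052205324172974, -0.23629425466060638), 0.028305504471063614) 0.5577479369407196 0.06320907812396788
B 133 ((0.4433547556400299, -0.1253224015235901), 0.028227051720023155) 0.4607267559761106 0.06372936001227826
C 159 ((0.37765106558799744, -0.2237052619457245), 0.02823011204600334) 0.4389354981793511 0.06315336860720595
D 179 ((0.2550319731235504, -0.25075796246528625), 0.028640154749155045) 0.3576602620574912 0.06284570266281192
[[272.9769136  443.91714361]]
```

View pics/ringsA.png

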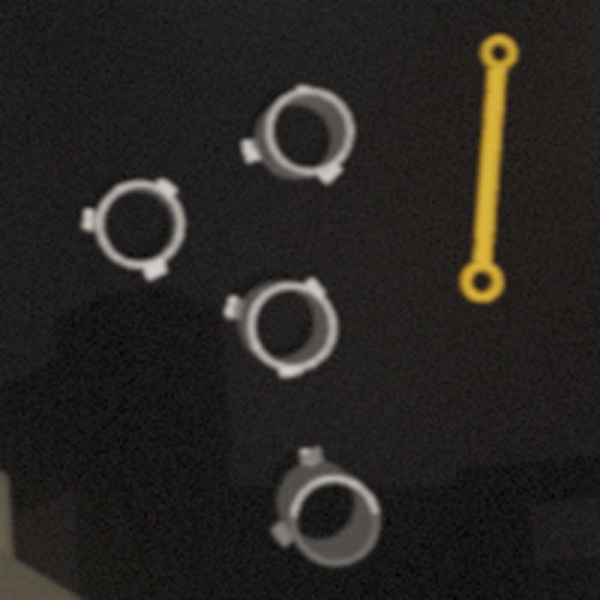

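View pics/baseA.png

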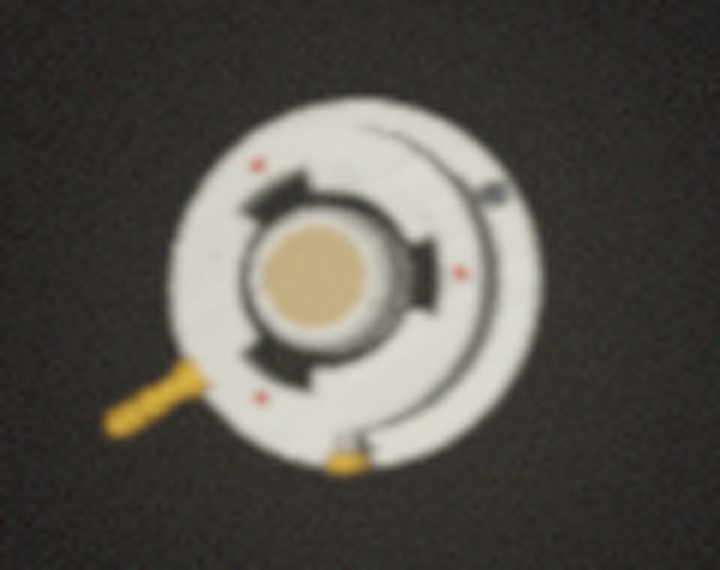

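```bash
cat >> h.py <<'E'
def blobs(mask,amin,off=(0,0)):
    n,l,st,c=cv2.connectedComponentsWithStats(mask.astype(np.uint8));return [(c[i]+off,st[i,4]) for i in range(1,n) if st[i,4]>=amin]
def fitc(p):
    p=np.asarray(p)[:,:2];A=np.c_[2*p,np.ones(len(p))];x=np.linalg.lstsq(A,(p**2).sum(1),rcond=None)[0];return x[:2],np.sqrt(x[2]+x[0]**2+x[1]**2)
E
python3 - <<'E'
from h import *
for n in ('top','scene'):
    s=snap(n);hsv=cv2.cvtColor(s['img'],cv2.COLOR_RGB2HSV).astype(int);H,S,V=hsv[...,0],hsv[...,1],hsv[...,2]
    x0,x1,y0,y1=(150,230,170,255) if n=='top' else (400,475,175,235)
    c=lambda M:M[y0:y1,x0:x1]
    red=((c(H)<8)|(c(H)>172))&(c(S)>50)&(c(V)>100)
    print(n);D=[]
    for b,a in blobs(red,2,(x0,y0)):
        P=ray(s,*b,.04);print(' red',b.round(1),a,P.round(4));D.append(P)
    tan=(c(H)>8)&(c(H)<25)&(c(S)>45)&(c(S)<150)&(c(V)>120)
    for b,a in blobs(tan,30,(x0,y0)): print(' tan',b.round(1),a,ray(s,*b,.052).round(4))
    m=((c(V)>120)&(c(S)<60)).astype(np.uint8)
    cs=max(cv2.findContours(m,0,1)[0],key=cv2.contourArea).reshape(-1,2)+[x0,y0]
    cs=cv2.convexHull(cs).reshape(-1,2)
    print(' flange',fitc([ray(s,u,v,.01) for u,v in cs]))
    # ring A top rim by brightness; lugs
s=snap('top')
w=cloud(s);sub=w[225-65:225,392-32:392+32].reshape(-1,3)
R,t=cam(s)
im=s['img'].astype(int).min(2)
m=(im>120).astype(np.uint8)[165:220,362:418]
cs=max(cv2.findContours(m,0,1)[0],key=cv2.contourArea)
print(cs.shape)
g=cv2.resize(s['img'][160:225,360:422],None,fx=10,fy=10,interpolation=2)
cv2.imwrite('pics/A1.png',cv2.cvtColor(g,cv2.COLOR_RGB2BGR)[:600])
E
```

```text
top
 red [172.5 192.5] 4 [0.5062 0.2081 0.04  ]
 red [206.5 210. ] 2 [0.471  0.1375 0.04  ]
 red [173.  230.5] 2 [0.429  0.2045 0.04  ]
 tan [182.1 210.6] 227 [0.4687 0.1834 0.052 ]
 flange (array([0.46853396, 0.18297403]), np.float64(0.06513227761756757))
scene
 red [444.5 186. ] 2 [0.4298 0.2032 0.04  ]
 red [420.5 199. ] 2 [0.4711 0.137  0.04  ]
 red [453.5 211. ] 2 [0.508  0.2074 0.04  ]
 tan [461.2 190. ] 30 [0.4539 0.2351 0.052 ]
 tan [440.5 195.1] 124 [0.4695 0.1823 0.052 ]
 flange (array([0.46343026, 0.18473621]), np.float64(0.07077042936959327))
(83, 1, 2)
```

View pics/A1.png

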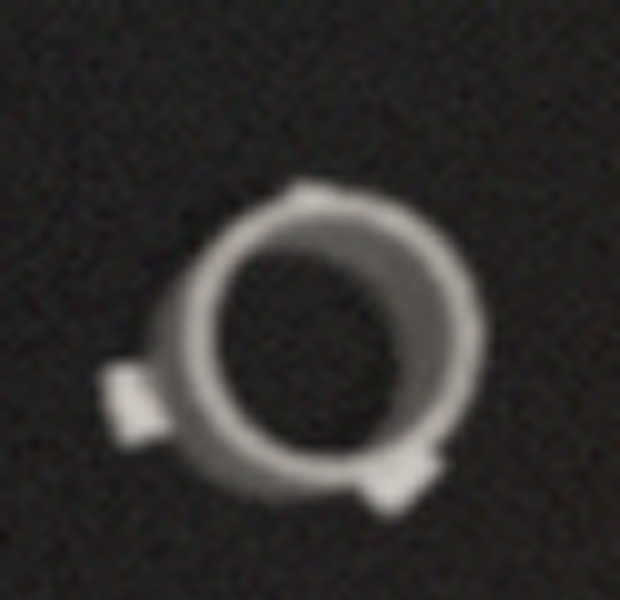

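```bash
python3 - <<'E'
from h import *
s=snap('top')
f=lambda u,v,z:ray(s,360+u/10-.45,160+v/10-.45,z)
im=s['img'].astype(int).min(2)
# rim fit: outer clicks
cl=[(482,335),(460,255),(400,200),(195,270),(188,335),(215,420),(335,485)]
print(fitc([f(*p,.06) for p in cl]))
inn=[(455,335),(330,455),(216,335),(240,250),(335,215),(420,260),(240,420)]
print(fitc([f(*p,.06) for p in inn]))
L=[f(112,408,.006),f(418,492,.006)]
L2=[f(138,402,.006),f(400,480,.006)]
print(L,L2)
for c in ((.5052,-.2363),fitc([f(*p,.06) for p in cl])[0],fitc([f(*p,.06) for p in inn])[0]):
    for P in L+L2:
        d=P[:2]-c;print(np.hypot(*d),np.degrees(np.arctan2(d[1],d[0]))%120)
ss=snap('scene');print(proj(ss,[[.505,-.236,.06]]))
g=cv2.resize(ss['img'][190:240,235:295],None,fx=10,fy=10,interpolation=2)
cv2.imwrite('pics/A2.png',cv2.cvtColor(g,cv2.COLOR_RGB2BGR))
E
```

```text
(array([ 0.50591371, -0.23597815]), np.float64(0.029390847671756332))
(array([ 0.50541568, -0.23539156]), np.float64(0.02382957519523476))
[array([ 0.49515306, -0.19880835,  0.006     ]), array([ 0.47790633, -0.26252315,  0.006     ])] [array([ 0.49644561, -0.20425027,  0.006     ]), array([ 0.48039603, -0.25880038,  0.006     ])]
0.03881449597415487 105.00154347087094
0.0378496810715025 103.85403703903111
0.03322386060244508 105.27767462860504
0.03348886581855247 102.21205925876248
0.038696072739619274 106.14572283793625
0.038588220870424544 103.4644381021256
0.03311047864600937 106.6159413220365
0.034234578454691494 101.80846965810494
0.0379954290566903 105.67030745862141
0.03863791138422123 104.60389069594729
0.03240744119751307 106.06875222901049
0.03426304345769957 103.09493179454117
[[260.78044956 205.51164899]]
```

View pics/A2.png

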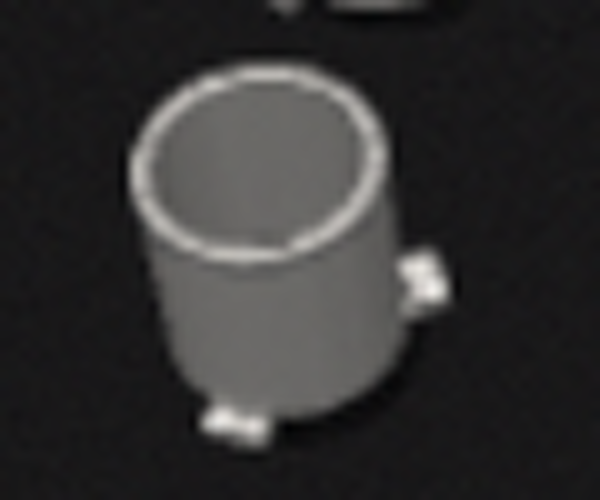

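Four lugged rings are in the top view: A (392,194), B (336,225), C (386,258) and D (400,320). They lie 0.558, 0.461, 0.439 and 0.358 m from the robot base. A is the farthest, so it is the one meant, and the crop shows it upright with its lugs. The sleeves in the tray have no lugs.

The base centre is about (0.469, 0.183), with slot phase about 32.6°. A's lug phase is about 104.7°.

>>> step_arm(plan="0 0 0 -174 0 412 1; 0 0 0 -174 0 412 1; 0 0 0 -174 0 412 1; 0 0 0 -174 0 412 1; 0 0 0 -174 0 412 1", grip_force=40)

```text
time_s: 1.08
tcp_pos: [0.4038, -0.3216, 0.2559]
orientation: [0.57, -0.419, 0.419, -0.57]
force: [-0.1, -0.5, -0.9]
grip_width: 0.0882
```

```bash
cat > st.py <<'E'
from h import *
import sys
from scipy.spatial.transform import Rotation as Rn
def state():
    o=manip.get_obs();M=Rn.from_quat(o['orientation']).as_matrix()
    print('t',round(o['time_s'],2),'p',o['tcp_pos'].round(4),'yaw',np.degrees(np.arctan2(M[1,0],M[0,0])).round(2),'down',M[:,1].round(3),'F',o['force'].round(1),'T',o['ft_torque'].round(2),'w',round(o['grip_width'],4),'q',o['q'].round(2))
    return o,M
if __name__=='__main__':
    o,M=state()
    if len(sys.argv)>3:
        g=np.array(list(map(float,sys.argv[1:4])));print('tool mm',((M.T@(g-o['tcp_pos']))*1000).round(1))
        print('turn to be level (deg, tool rotvec)',np.degrees(M.T@np.cross(M[:,1],[0,0,-1])).round(2))
E
python3 st.py .5053 -.236 .12
```

```text
t 1.07 p [ 0.4038 -0.3216  0.2559] yaw -72.66 down [ 0. -0. -1.] F [-0.1 -0.5 -0.9] T [-0.09 -0.01 -0.03] w 0.0882 q [-0.9   0.32  1.39  0.    1.43  0.37]
tool mm [-51.5 135.9 122.3]
turn to be level (deg, tool rotvec) [-0.01  0.    0.02]
```

>>> step_arm(plan="0 0 0 -51.5 40 122 1; 0 0 0 -51.5 95 122 1; 0 0 0 -51.5 105 122 1; 0 0 0 -51.5 105 122 1; 0 0 0 -51.5 105 122 1")

```text
time_s: 1.7
tcp_pos: [0.505, -0.2369, 0.1521]
orientation: [0.57, -0.418, 0.42, -0.57]
force: [-0.2, -0.4, 0.8]
grip_width: 0.0881
```

```bash
python3 st.py .5053 -.236 .04; python3 -c "
from h import *
s=snap('wrist','pics/w1.png');print(proj(s,[[.5053,-.236,.06]]))
s=snap('top','pics/t1.png')"
```

```text
t 1.7 p [ 0.505  -0.2369  0.1521] yaw -72.67 down [ 0.002 -0.001 -1.   ] F [-0.2 -0.4  0.8] T [-0.03  0.04 -0.  ] w 0.0881 q [-0.65  0.49  1.44 -0.    1.21  0.62]
tool mm [ -1.  112.1   0.4]
turn to be level (deg, tool rotvec) [-0.06 -0.    0.11]
[[320.58105306 210.31524367]]
```

View pics/w1.png

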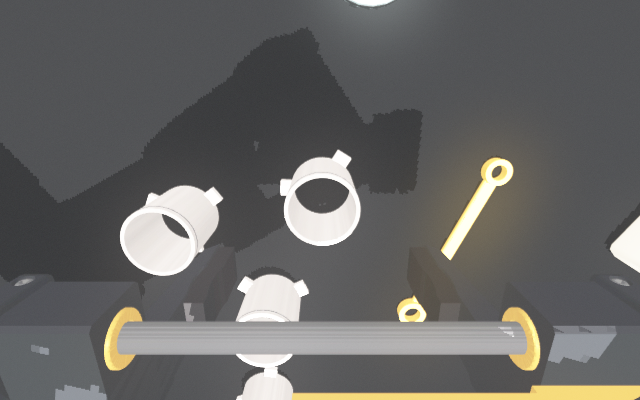

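View pics/t1.png

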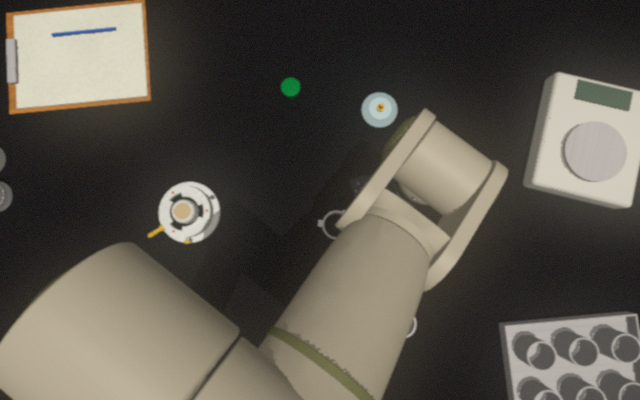

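The wrist view shows ring A's rim at (322,209), centred between the fingers. The prediction was (321,210).

>>> step_arm(plan="0 0 0 -1 40 0 1; 0 0 0 -1 80 0 1; 0 0 0 -1 112 0 1; 0 0 0 -1 112 0 1; 0 0 0 -1 112 0 1")

```text
time_s: 2.42
tcp_pos: [0.5054, -0.2376, 0.0424]
orientation: [0.569, -0.417, 0.422, -0.569]
force: [0.4, 0.0, -0.1]
grip_width: 0.0881
```

>>> step_arm(plan="0 0 0 0 0 0 -0.2; 0 0 0 0 0 0 -1; 0 0 0 0 0 0 -1; 0 0 0 0 0 0 -1; 0 0 0 0 0 0 -1", grip_force=40)

```text
time_s: 3.05
tcp_pos: [0.5054, -0.2375, 0.0427]
orientation: [0.569, -0.417, 0.422, -0.569]
force: [-1.7, 1.3, 4.8]
grip_width: 0.0546
```

```bash
python3 st.py .5053 -.236 .04; python3 -c "
from h import *
s=snap('wrist','pics/w2.png');print(proj(s,[[.5053,-.236,.06]]))"
```

```text
t 3.05 p [ 0.5054 -0.2375  0.0427] yaw -72.77 down [ 0.005 -0.004 -1.   ] F [-1.7  1.3  4.8] T [ 0.36  0.19 -0.  ] w 0.0546 q [-0.65  0.63  1.55 -0.    0.95  0.62]
tool mm [-1.5  2.7  0.3]
turn to be level (deg, tool rotvec) [-0.21  0.    0.3 ]
[[318.73841115 303.68155734]]
```

View pics/w2.png

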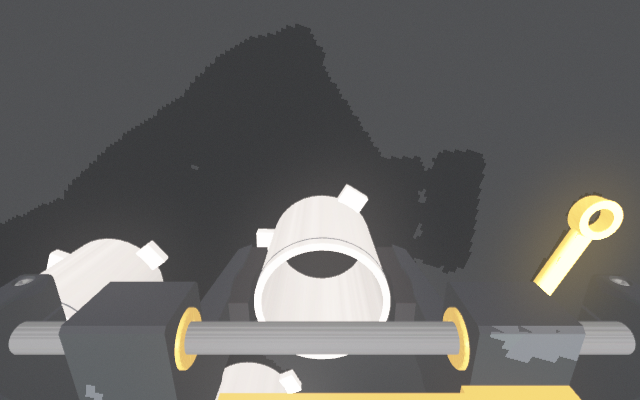

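>>> step_arm(plan="0 0 0 0 -20 0 -1; 0 0 0 0 -60 0 -1; 0 0 0 0 -100 0 -1; 0 0 0 0 -100 0 -1; 0 0 0 0 -100 0 -1")

```text
time_s: 3.72
tcp_pos: [0.5043, -0.2367, 0.1411]
orientation: [0.569, -0.418, 0.421, -0.569]
force: [0.2, 0.0, -2.9]
grip_width: 0.0551
```

```bash
cat > ring.py <<'E'
from st import *
s=snap('wrist','pics/w3.png')
o,M=state()
# project pads-centred ring in tool frame: for offsets dz, draw bounds
p=o['tcp_pos']
a=np.linspace(0,2*np.pi,721)
def circ(dx,dz,dy,r): # tool coordinates; y along fingers (down)
    P=np.c_[dx+r*np.cos(a),0*a+dy,dz+r*np.sin(a)]
    return proj(s,P@M.T+p)
for dz in (-2,0,2,4):
    q=circ(0,dz/1000,-.0173,.028);print(dz,'outer',q.min(0).round(1),q.max(0).round(1))
E
python3 ring.py
```

```text
t 3.77 p [ 0.5043 -0.2366  0.1409] yaw -72.77 down [ 0.002 -0.002 -1.   ] F [-0.7  0.5 -2.7] T [ 0.05  0.01 -0.  ] w 0.0549 q [-0.65  0.5   1.46 -0.    1.18  0.62]
-2 outer [254.3 247.3] [389.7 361.5]
0 outer [253.9 242.6] [390.1 357.9]
2 outer [253.6 237.9] [390.4 354.3]
4 outer [253.3 233.1] [390.7 350.6]
```

```bash
python3 -c "
import cv2
i=cv2.imread('pics/w3.png')[170:370,220:420];cv2.imwrite('pics/w3c.png',cv2.resize(i,None,fx=3,fy=3,interpolation=2))"
```

```text
(no output)
```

View pics/w3c.png

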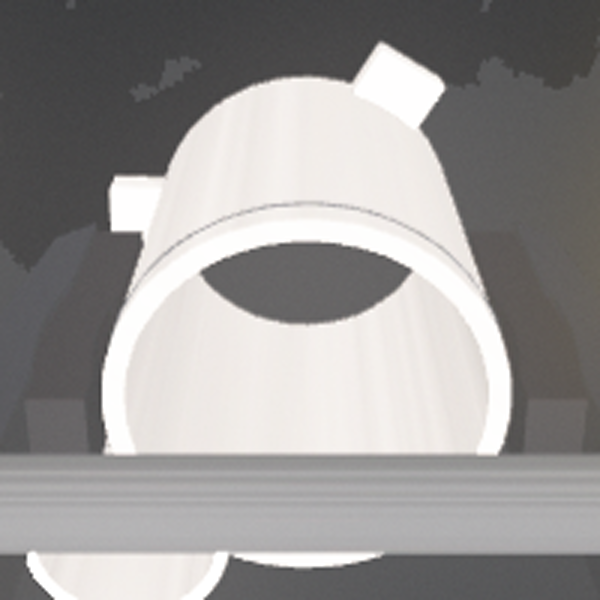

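```bash
python3 -c "
import cv2,numpy as np
i=cv2.imread('pics/w3.png')[175:250,245:375].astype(float);print(i.max())
i=np.clip((i-190)*255/65,0,255).astype(np.uint8);cv2.imwrite('pics/w3d.png',cv2.resize(i,None,fx=6,fy=6,interpolation=2))"
```

```text
255.0
```

View pics/w3d.png

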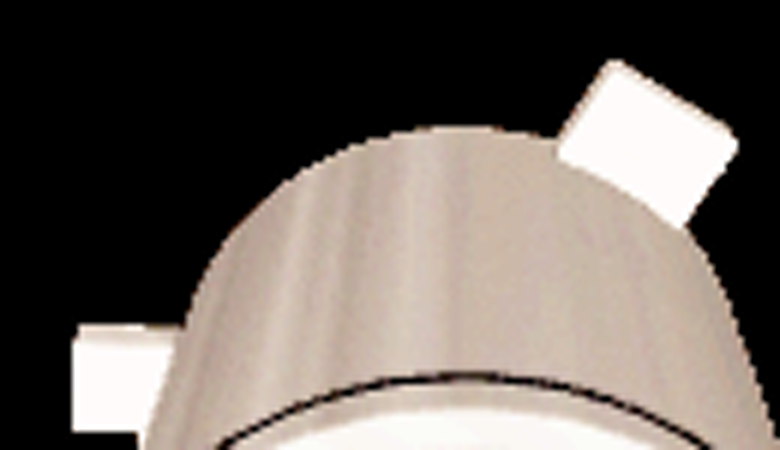

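```bash
cat > lug.py <<'E'
from st import *
s=snap('wrist');o,M=state();p=o['tcp_pos']
z=p[2]-.0367
for n,(u,v) in dict(Ra=(609,72),Rb=(734,148),Rin=(560,155),Rin2=(685,225),La=(73,342),Lb=(73,432)).items():
    P=ray(s,245+u/6-.4,175+v/6-.4,z);t=M.T@(P-p);print(n,(t*1000).round(1),np.hypot(t[0],t[2]).round(4),np.degrees(np.arctan2(t[2],t[0])).round(1))
E
python3 lug.py
```

```text
t 3.83 p [ 0.5043 -0.2367  0.1409] yaw -72.78 down [ 0.002 -0.002 -1.   ] F [ 0.1 -0.3 -4.1] T [-0.02 -0.03 -0.04] w 0.0548 q [-0.65  0.5   1.46 -0.    1.18  0.62]
Ra [12.8 36.8 34.7] 0.037 69.7
Rb [24.3 36.8 27.5] 0.0367 48.5
Rin [ 8.6 36.8 26.8] 0.0282 72.3
Rin2 [20.1 36.8 20.1] 0.0284 44.9
La [-36.7  36.6   8.4] 0.0377 167.1
Lb [-37.3  36.6  -0.9] 0.0373 -178.5
```

>>> step_arm(plan="0 -6 0 -50 -60 4 -1; 0 -12 0 -110 -60 8 -1; 0 -18 0 -170 -60 12 -1; 0 -22 0 -230 -60 16 -1; 0 -22 0 -290 -60 20 -1")

```text
time_s: 4.45
tcp_pos: [0.4366, 0.0471, 0.1993]
orientation: [0.639, -0.303, 0.303, -0.638]
force: [0.6, 0.8, -2.8]
grip_width: 0.055
```

```bash
python3 st.py .415 .138 .2
```

```text
t 4.45 p [0.4366 0.0471 0.1993] yaw -50.76 down [ 0.    -0.002 -1.   ] F [ 0.6  0.8 -2.8] T [-0.   -0.07  0.03] w 0.055 q [-0.16  0.24  1.68 -0.    1.21  0.72]
tool mm [-84.   -0.9  40.7]
turn to be level (deg, tool rotvec) [ 0.03 -0.    0.09]
```

>>> step_arm(plan="0 0 0 -50 0 24 -1; 0 0 0 -84 0 40 -1; 0 0 0 -84 0 40 -1; 0 0 0 -84 0 40 -1")

```text
time_s: 4.95
tcp_pos: [0.4145, 0.1371, 0.1985]
orientation: [0.64, -0.303, 0.303, -0.638]
force: [-0.1, -0.2, -3.8]
grip_width: 0.055
```

```bash
python3 st.py .4688 .183 .2; python3 -c "
from h import *
s=snap('wrist','pics/w4.png');print(proj(s,[[.4688,.183,.052],[.4688,.183,.04]]))"
```

```text
t 4.95 p [0.4145 0.1371 0.1985] yaw -50.76 down [-0.001 -0.002 -1.   ] F [-0.1 -0.2 -3.8] T [ 0.06 -0.02 -0.01] w 0.055 q [ 0.05  0.24  1.69 -0.    1.21  0.93]
tool mm [-1.2 -1.7 71.1]
turn to be level (deg, tool rotvec) [ 0.1  -0.    0.05]
[[320.19006715 106.42750312]
 [320.22409726 105.76585905]]
```

View pics/w4.png

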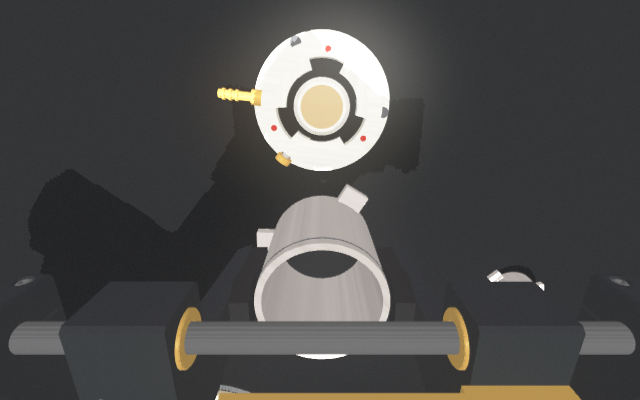

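```bash
python3 - <<'E'
from st import *
s=snap('wrist');o,M=state();p=o['tcp_pos']
hsv=cv2.cvtColor(s['img'],cv2.COLOR_RGB2HSV).astype(int)
x0,x1,y0,y1=250,395,25,175
H,S,V=[hsv[y0:y1,x0:x1,i] for i in range(3)]
T=lambda P:(M.T@(P-p)*1000)
red=((H<8)|(H>172))&(S>70)&(V>100)
D=[]
for b,a in blobs(red,6,(x0,y0)): 
    t=T(ray(s,*b,.04));D.append(t);print('red',b.round(1),a,t.round(1))
tan=(H>8)&(H<30)&(S>35)&(V>120)
for b,a in blobs(tan,300,(x0,y0)): print('tan',b.round(1),a,T(ray(s,*b,.052)).round(1))
m=((V>150)).astype(np.uint8)
cs=max(cv2.findContours(m,0,1)[0],key=cv2.contourArea).reshape(-1,2)+[x0,y0]
h=cv2.convexHull(cs).reshape(-1,2)
print('flange',fitc([T(ray(s,*q,.01))[[0,2]] for q in h]))
c,r=fitc([d[[0,2]] for d in D]);print('dotcircle',c,r)
for d in D: print(np.degrees(np.arctan2(*(d[[2,0]]-c[[1,0]]))))
g=s['img'][55:165,265:380];g=cv2.cvtColor(g,cv2.COLOR_RGB2BGR)
cv2.imwrite('pics/w4c.png',cv2.resize(g,None,fx=5,fy=5,interpolation=2))
E
```

```text
t 5.05 p [0.4147 0.1367 0.1987] yaw -50.85 down [-0.    -0.002 -1.   ] F [ 0.  -0.4 -3.9] T [ 0.02 -0.09  0.03] w 0.0548 q [ 0.05  0.24  1.69 -0.    1.21  0.93]
red [326.9  47.9] 28 [  4.  158.5 116.6]
red [272.7 127.4] 29 [-43.1 158.6  53.1]
red [361.9 137.7] 28 [ 35.3 158.7  44.2]
tan [320.6 106.4] 1461 [ -1.2 146.6  71.4]
flange (array([-2.01058943, 70.8553689 ]), np.float64(64.66472104656599))
dotcircle [-1.31141932 71.30341395] 45.57176276661989
83.36051005641042
-156.47356757043016
-36.44394227844904
```

View pics/w4c.png

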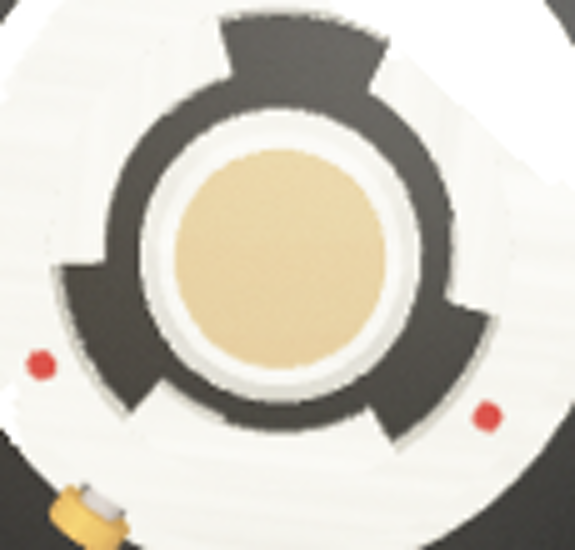

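The wrist view shows the base spigot at (321,106) with red dots at (327,48), (273,127) and (362,138). The lugs already sit about 24.6° clockwise of the slots.

>>> step_arm(plan="0 0 0 -1.3 0 40 -1; 0 0 0 -1.3 0 71.4 -1; 0 0 0 -1.3 40 71.4 -1; 0 0 0 -1.3 85 71.4 -1; 0 0 0 -1.3 85 71.4 -1")

```text
time_s: 5.68
tcp_pos: [0.4682, 0.1815, 0.1113]
orientation: [0.64, -0.306, 0.302, -0.636]
force: [0.1, -0.4, -2.1]
grip_width: 0.0546
```

```bash
python3 - <<'E'
from st import *
from scipy.spatial.transform import Rotation as Rn
y=np.radians(-50.85)
M0=np.array([[np.cos(y),0,-np.sin(y)],[np.sin(y),0,np.cos(y)],[0,-1,0]])
b=np.array([.4147,.1367,.1987])+M0@np.array([-.00125,0,.0714]);print('base',b)
o,M=state();b[2]=.105;print((M.T@(b-o['tcp_pos'])*1000).round(2))
E
python3 -c "
from h import *
s=snap('wrist','pics/w5.png');s=snap('scene','pics/s5.png')"
```

```text
base [0.46928121 0.18274796 0.1987    ]
t 5.67 p [0.4682 0.1815 0.1113] yaw -50.94 down [-0.007 -0.003 -1.   ] F [ 0.1 -0.4 -2.1] T [-0.02 -0.09  0.04] w 0.0546 q [ 0.13  0.46  1.64 -0.    1.05  1.02]
[-0.3   6.34  1.66]
```

View pics/w5.png

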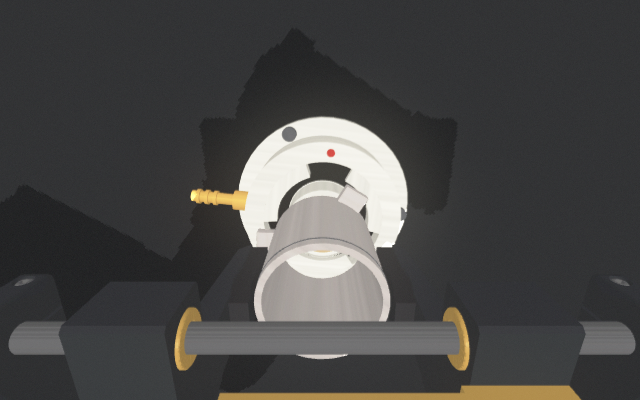

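View pics/s5.png

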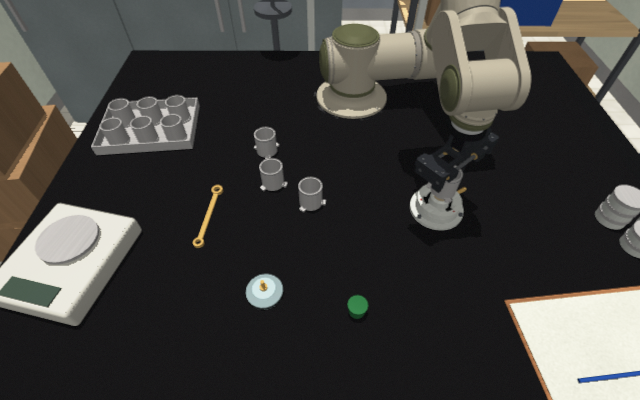

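>>> step_arm(plan="0 0 0 -0.3 4 1.7 -1; 0 0 0 -0.3 4 1.7 -1; 0 0 0 -0.3 4 1.7 -1")

```text
time_s: 6.15
tcp_pos: [0.4714, 0.1834, 0.1112]
orientation: [0.639, -0.303, 0.305, -0.638]
force: [0.0, 0.7, -2.0]
grip_width: 0.0547
```

```bash
python3 st.py .4693 .1827 .0825
```

```text
t 6.15 p [0.4714 0.1834 0.1112] yaw -50.9 down [ 0.002 -0.001 -1.   ] F [ 0.   0.7 -2. ] T [-0.03 -0.05 -0.02] w 0.0547 q [ 0.14  0.46  1.63 -0.    1.04  1.03]
tool mm [-0.9 28.7 -2.1]
turn to be level (deg, tool rotvec) [-0.03  0.    0.13]
```

>>> step_arm(plan="0 0 0 -0.9 8 -2.1 -1; 0 0 0 -0.9 8 -2.1 -1; 0 0 0 -0.9 8 -2.1 -1; 0 0 0 -0.9 8 -2.1 -1")

```text
time_s: 6.65
tcp_pos: [0.4694, 0.1828, 0.1033]
orientation: [0.639, -0.303, 0.305, -0.638]
force: [0.8, 0.1, -2.7]
grip_width: 0.055
```

```bash
python3 st.py .4693 .1827 .0825
```

```text
t 6.65 p [0.4694 0.1828 0.1033] yaw -50.9 down [ 0.002 -0.001 -1.   ] F [ 0.8  0.1 -2.7] T [ 0.01 -0.02 -0.  ] w 0.055 q [ 0.14  0.47  1.65 -0.    1.02  1.03]
tool mm [-0.  20.8 -0.1]
turn to be level (deg, tool rotvec) [-0.03 -0.    0.13]
```

>>> step_arm(plan="0 0 0 0 3 0 -1; 0 0 0 0 6 0 -1; 0 0 0 0 9 0 -1; 0 0 0 0 12 0 -1; 0 0 0 0 12 0 -1")

```text
time_s: 7.28
tcp_pos: [0.4693, 0.1828, 0.091]
orientation: [0.639, -0.303, 0.305, -0.638]
force: [0.2, -0.4, -3.4]
grip_width: 0.0552
```

```bash
python3 st.py .4693 .1827 .0825
```

```text
t 7.28 p [0.4693 0.1828 0.091 ] yaw -50.9 down [ 0.001 -0.001 -1.   ] F [ 0.2 -0.4 -3.4] T [-0.01  0.01  0.02] w 0.0552 q [ 0.14  0.49  1.66 -0.    0.99  1.03]
tool mm [ 0.1  8.5 -0. ]
turn to be level (deg, tool rotvec) [-0.01 -0.    0.12]
```

>>> step_arm(plan="0 0 0 0 3 0 -1; 0 0 0 0 6 0 -1; 0 0 0 0 8 0 -1; 0 0 0 0 9 0 -1; 0 0 0 0 9 0 -1")

```text
time_s: 7.9
tcp_pos: [0.4692, 0.1827, 0.0827]
orientation: [0.639, -0.303, 0.305, -0.638]
force: [-4.2, -1.5, 6.9]
grip_width: 0.0549
```

```bash
python3 st.py .4693 .1827 .0825
```

```text
t 7.9 p [0.4692 0.1827 0.0827] yaw -50.89 down [ 0.002 -0.002 -1.   ] F [-4.2 -1.5  6.9] T [-0.32  0.51 -0.06] w 0.0549 q [ 0.14  0.5   1.67 -0.    0.96  1.03]
tool mm [0.1 0.2 0.1]
turn to be level (deg, tool rotvec) [-0.02 -0.    0.13]
```

Contact of about 10 N with the underside at about 40 mm, so the lugs are on the lips. I'll look before turning.

>>> step_arm(plan="0 0 0 0 0.6 0 -1; 0 0 0 0 0.6 0 -1")

```text
time_s: 8.15
tcp_pos: [0.4691, 0.1827, 0.0827]
orientation: [0.639, -0.303, 0.305, -0.638]
force: [-4.1, -0.5, 5.4]
grip_width: 0.0552
```

```bash
python3 st.py; python3 -c "
from h import *
s=snap('wrist');g=cv2.cvtColor(s['img'][130:370,220:420],cv2.COLOR_RGB2BGR);cv2.imwrite('pics/w6.png',cv2.resize(g,None,fx=2.5,fy=2.5,interpolation=2))"
```

```text
t 8.15 p [0.4691 0.1827 0.0827] yaw -50.89 down [ 0.002 -0.002 -1.   ] F [-4.1 -0.5  5.4] T [-0.23  0.49 -0.01] w 0.0552 q [ 0.14  0.5   1.67 -0.    0.96  1.03]
```

View pics/w6.png

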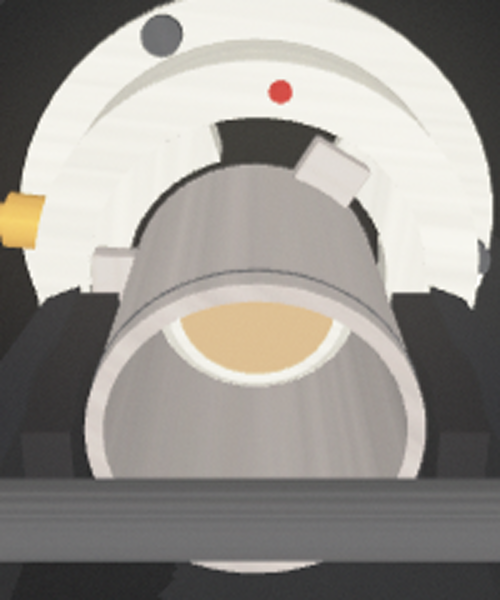

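The lug beside the dot at (280,92) sits on the lip just clockwise of the slot. Now I'll turn backward with a light downward push.

>>> step_arm(plan="0 -5 0 0 1.5 0 -1; 0 -10 0 0 1.5 0 -1; 0 -15 0 0 1.5 0 -1; 0 -20 0 0 1.5 0 -1; 0 -24 0 0 1.5 0 -1")

```text
time_s: 8.82
tcp_pos: [0.4692, 0.1827, 0.0811]
orientation: [0.688, -0.163, 0.165, -0.688]
force: [0.3, -1.0, -3.8]
grip_width: 0.0548
```

```bash
python3 st.py .4692 .1827 .0697
```

```text
t 8.82 p [0.4692 0.1827 0.0811] yaw -26.75 down [ 0.003 -0.002 -1.   ] F [ 0.3 -1.  -3.8] T [-0.02 -0.05  0.04] w 0.0548 q [ 0.14  0.51  1.67 -0.    0.96  0.6 ]
tool mm [-0.1 11.4 -0.1]
turn to be level (deg, tool rotvec) [ 0.01 -0.    0.17]
```

Contact force is gone and the ring has started down, so the lugs are in the slots. Lowering to the floor.

>>> step_arm(plan="0 0 0 0 3 0 -1; 0 0 0 0 6 0 -1; 0 0 0 0 9 0 -1; 0 0 0 0 11.5 0 -1; 0 0 0 0 12 0 -1")

```text
time_s: 9.45
tcp_pos: [0.4692, 0.1826, 0.0697]
orientation: [0.688, -0.163, 0.165, -0.688]
force: [-5.5, -1.4, 10.7]
grip_width: 0.0546
```

```bash
python3 st.py .4692 .1827 .0697; python3 -c "
from h import *
s=snap('wrist');g=cv2.cvtColor(s['img'][130:370,220:420],cv2.COLOR_RGB2BGR);cv2.imwrite('pics/w7.png',cv2.resize(g,None,fx=2.5,fy=2.5,interpolation=2))"
```

```text
t 9.45 p [0.4692 0.1826 0.0697] yaw -26.76 down [ 0.003 -0.002 -1.   ] F [-5.5 -1.4 10.7] T [-0.29  0.6  -0.01] w 0.0546 q [ 0.14  0.53  1.69 -0.    0.93  0.61]
tool mm [-0.   0.   0.1]
turn to be level (deg, tool rotvec) [0.02 0.   0.18]
```

View pics/w7.png

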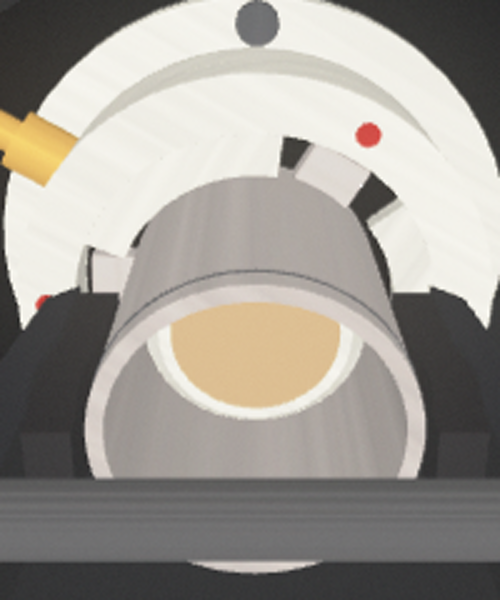

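Floor contact with the underside at 27 mm and the lug seated in the slot next to the dot at (368,135). After a short dwell I'll turn forward 45°.

>>> step_arm(plan="0 0 0 0 0.3 0 -1; 0 8 0 0 0.3 0 -1; 0 17 0 0 0.3 0 -1; 0 26 0 0 0.3 0 -1; 0 35 0 0 0.3 0 -1")

```text
time_s: 10.12
tcp_pos: [0.4697, 0.1828, 0.0698]
orientation: [-0.606, 0.363, -0.366, 0.606]
force: [0.5, 1.3, 0.7]
grip_width: 0.0552
```

```bash
python3 st.py .4692 .1827 .0697
```

```text
t 10.12 p [0.4697 0.1828 0.0698] yaw -62.05 down [ 0.004 -0.002 -1.   ] F [0.5 1.3 0.7] T [-0.03 -0.08  0.08] w 0.0552 q [ 0.14  0.53  1.69 -0.    0.93  1.22]
tool mm [-0.2  0.1 -0.5]
turn to be level (deg, tool rotvec) [-0.18 -0.    0.2 ]
```

>>> step_arm(plan="0 5 0 0 0.5 -0.4 -1; 0 10 0 0 0.5 -0.4 -1; 0 10 0 0 0.5 -0.4 -1; 0 10 0 0 0.5 -0.4 -1")

```text
time_s: 10.62
tcp_pos: [0.47, 0.1826, 0.0697]
orientation: [-0.571, 0.413, -0.418, 0.573]
force: [0.9, -0.2, 7.3]
grip_width: 0.0546
```

```bash
python3 st.py .4692 .1827 .0697; python3 -c "
from h import *
s=snap('wrist');g=cv2.cvtColor(s['img'][130:370,220:420],cv2.COLOR_RGB2BGR);cv2.imwrite('pics/w8.png',cv2.resize(g,None,fx=2.5,fy=2.5,interpolation=2))"
```

```text
t 10.62 p [0.47   0.1826 0.0697] yaw -71.97 down [ 0.006 -0.001 -1.   ] F [ 0.9 -0.2  7.3] T [-0.05 -0.19 -0.09] w 0.0546 q [ 0.14  0.52  1.69 -0.    0.92  1.39]
tool mm [-0.3  0.  -0.8]
turn to be level (deg, tool rotvec) [-0.32  0.    0.18]
```

View pics/w8.png

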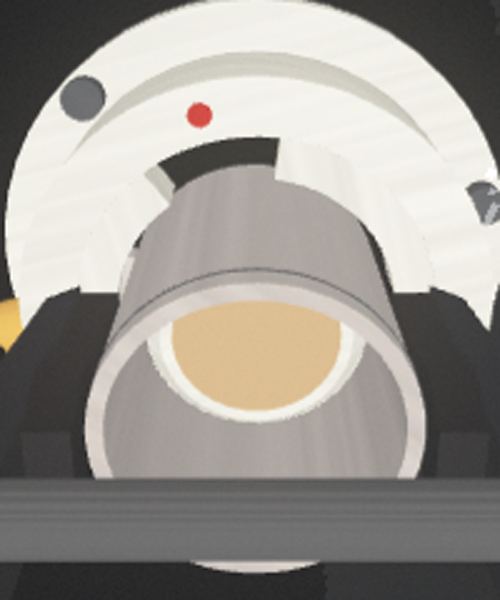

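```bash
python3 -c "
from h import *
snap('top','pics/t9.png');print(manip.get_obs()['force'],manip.get_obs()['grip_width']);print(manip.close_job())"
```

```text
[1.16416015 0.07682307 5.49964883] 0.05517746560140266
the job is handed in; nothing more can be done
None
```

View pics/t9.png

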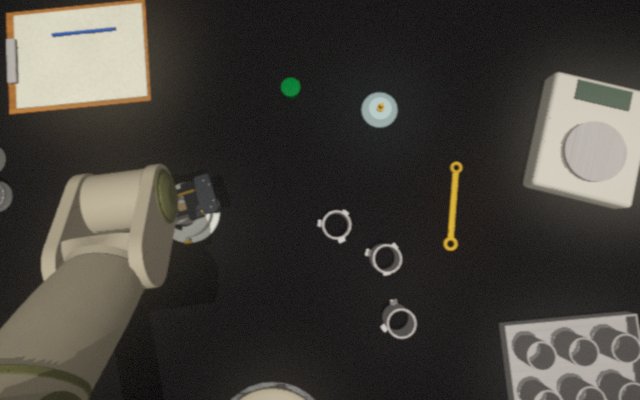

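The core ring is down in the socket with its lugs turned under the lips, and the gripper is still holding it. I handed the job in about 10.7 s into the 48 s allowed; no verdict is reported.

I picked the farthest of the four look-alike rings and set it on the lips about 24.6° clockwise of the slots. I felt about 10 N of contact there, with the underside at about 40 mm. Turning back 24° made the contact force vanish, and I lowered the ring to the floor, where it met contact with the underside at about 27 mm. I then turned it 45° clockwise.

Last checks:
- **Height and centring:** the underside is still at about 27 mm. The tool reads about 0.8 mm off the base axis, against the 4 mm allowed.
- **Tilt:** the tool is within about 0.4° of vertical.
- **Lugs:** in the last wrist view the slot beside the visible red dot is empty and no lug shows, so it is under the lip. I read the final lug angle from the tool's turn, not from the lugs themselves.
- **Grip:** the grip is set to 40 N with the jaws closed on the ring. They read 55.2 mm on the 56 mm tube, as they have since the grasp.
- **Other items:** the final top view shows the cap, spanner and bung where they started.

No check failed or disagreed.

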